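Load and lock the spare wheels on a toy trailer

TASK

Load every loose toy wheel onto a post of the wooden trailer, hub up, pressing it down past the stiff rubber bush until you feel it stop fully home on its foot. Then lock each loaded wheel by sliding a hairpin clip, straight leg first, through the cross slot of its post above the hub until the sprung bow snaps round the post. Lay the clips left over in the shallow wooden tray, and do not disturb the mug.

Things in the scene. Friction and masses are not known exactly. Their poses are not given: they have to be found in the camera images.
- trailer: wooden toy trailer fixed on the table, 335 mm long (y), 100 mm wide (x), deck top 25 mm high. Three upright steel posts in a row along y, 105 mm apart, the middle one at the centre: 20 mm thick, pointed tops 104 mm above the table, each pierced by a cross slot right through along x. Origin: table level, centre; x across, y along, z up
- seat_0 (a point): foot of post 0 on its axis, top of a wooden boss 29 mm above the table: the underside of a wheel that is home lies here. A rubber bush, 32 mm wide, grips the post 12 to 20 mm higher at the start; it carries a wheel laid on it, slides down under a push of about 7 N, and sinks into the boss, where the wheel stops dead. Axes as the trailer
- slot_0 (a point): centre of the cross slot of post 0, on the post's axis, 85 mm above the table (56 mm above the seat); the slot is 8 mm wide and 7 mm high with flared mouths and runs along the trailer's x. Axes as the trailer
- seat_1 (a point): foot of post 1 on its axis, top of a wooden boss 29 mm above the table: the underside of a wheel that is home lies here. A rubber bush, 32 mm wide, grips the post 12 to 20 mm higher at the start; it carries a wheel laid on it, slides down under a push of about 7 N, and sinks into the boss, where the wheel stops dead. Axes as the trailer
- slot_1 (a point): centre of the cross slot of post 1, on the post's axis, 85 mm above the table (56 mm above the seat); the slot is 8 mm wide and 7 mm high with flared mouths and runs along the trailer's x. Axes as the trailer
- seat_2 (a point): foot of post 2 on its axis, top of a wooden boss 29 mm above the table: the underside of a wheel that is home lies here. A rubber bush, 32 mm wide, grips the post 12 to 20 mm higher at the start; it carries a wheel laid on it, slides down under a push of about 7 N, and sinks into the boss, where the wheel stops dead. Axes as the trailer
- slot_2 (a point): centre of the cross slot of post 2, on the post's axis, 85 mm above the table (56 mm above the seat); the slot is 8 mm wide and 7 mm high with flared mouths and runs along the trailer's x. Axes as the trailer
- wheel_a: loose toy wheel lying flat, 140 to 260 g: tyre 69 mm wide and 24 mm thick, with a raised wooden hub 34 mm wide standing 20 mm above it (44 mm in all), and a 25 mm bore right through. Origin: centre of the underside, z up through the hub. May be absent
- wheel_b: loose toy wheel lying flat, 140 to 260 g: tyre 69 mm wide and 24 mm thick, with a raised wooden hub 34 mm wide standing 20 mm above it (44 mm in all), and a 25 mm bore right through. Origin: centre of the underside, z up through the hub. May be absent
- wheel_c: loose toy wheel lying flat, 140 to 260 g: tyre 69 mm wide and 24 mm thick, with a raised wooden hub 34 mm wide standing 20 mm above it (44 mm in all), and a 25 mm bore right through. Origin: centre of the underside, z up through the hub. May be absent
- clip_0: loose hairpin clip of 5 mm steel wire lying flat, 45 g. Upright black grip 20 (x) by 16 (y) by 32 mm high: hold it by its y faces, above the wires. Straight leg along +x from the grip's front, tip 46 mm from the origin, axis at y = 0, 2.5 mm above the underside; the sprung bow leg beside it on +y, out to 18 mm. Origin: centre of the grip's underside, z up
- clip_0_seat (a point): point on the straight leg's axis 20.5 mm ahead of the clip's origin: at the slot's centre when the clip is home. Here the bow is curved to hug a post; it springs out over the post under about 5 N of push, then snaps in; 0.5 mm further the grip's front face (10 mm ahead of the origin) meets the post and stops it. Axes as the clip
- clip_1: loose hairpin clip of 5 mm steel wire lying flat, 45 g. Upright black grip 20 (x) by 16 (y) by 32 mm high: hold it by its y faces, above the wires. Straight leg along +x from the grip's front, tip 46 mm from the origin, axis at y = 0, 2.5 mm above the underside; the sprung bow leg beside it on +y, out to 18 mm. Origin: centre of the grip's underside, z up
- clip_1_seat (a point): point on the straight leg's axis 20.5 mm ahead of the clip's origin: at the slot's centre when the clip is home. Here the bow is curved to hug a post; it springs out over the post under about 5 N of push, then snaps in; 0.5 mm further the grip's front face (10 mm ahead of the origin) meets the post and stops it. Axes as the clip
- clip_2: loose hairpin clip of 5 mm steel wire lying flat, 45 g. Upright black grip 20 (x) by 16 (y) by 32 mm high: hold it by its y faces, above the wires. Straight leg along +x from the grip's front, tip 46 mm from the origin, axis at y = 0, 2.5 mm above the underside; the sprung bow leg beside it on +y, out to 18 mm. Origin: centre of the grip's underside, z up
- clip_2_seat (a point): point on the straight leg's axis 20.5 mm ahead of the clip's origin: at the slot's centre when the clip is home. Here the bow is curved to hug a post; it springs out over the post under about 5 N of push, then snaps in; 0.5 mm further the grip's front face (10 mm ahead of the origin) meets the post and stops it. Axes as the clip
- clip_3: loose hairpin clip of 5 mm steel wire lying flat, 45 g. Upright black grip 20 (x) by 16 (y) by 32 mm high: hold it by its y faces, above the wires. Straight leg along +x from the grip's front, tip 46 mm from the origin, axis at y = 0, 2.5 mm above the underside; the sprung bow leg beside it on +y, out to 18 mm. Origin: centre of the grip's underside, z up
- clip_3_seat (a point): point on the straight leg's axis 20.5 mm ahead of the clip's origin: at the slot's centre when the clip is home. Here the bow is curved to hug a post; it springs out over the post under about 5 N of push, then snaps in; 0.5 mm further the grip's front face (10 mm ahead of the origin) meets the post and stops it. Axes as the clip
- tray: shallow open wooden tray fixed on the table, 120 mm (x) by 140 mm (y), walls 12 mm high and 4 mm thick, floor 4 mm thick. Origin: centre of its underside, z up
- mug: white mug, 80 mm wide, 90 mm tall, with a handle on its +y side, standing on the table; not part of the job. Origin: centre of its underside
There are look-alikes about, which are no part of the job. Leave any purple or white look-alike of the wheel_b alone.

How it is judged:
At the end, for the whole second after the job is handed in: each wheel level on a post, within 6 mm of its axis and less than 3 mm above the seat point; in its slot a clip, seat point within 6 mm of the slot centre, along it within 0.25 rad; every other clip with its grip inside the tray, under 30 mm high; all at rest (((horizontal distance between wheel_a and seat_0 below 0.006 m and z of wheel_a in the frame of seat_0 below 0.003 m and angle between wheel_a's own z axis and vertical below 0.1 rad and linear speed of wheel_a below 0.02 m/s and ((distance between clip_0_seat and slot_0 below 0.006 m and angle between the x axis of clip_0 and the x axis of trailer, either way round below 0.25 rad and linear speed of clip_0 below 0.02 m/s) or (distance between clip_1_seat and slot_0 below 0.006 m and angle between the x axis of clip_1 and the x axis of trailer, either way round below 0.25 rad and linear speed of clip_1 below 0.02 m/s) or (distance between clip_2_seat and slot_0 below 0.006 m and angle between the x axis of clip_2 and the x axis of trailer, either way round below 0.25 rad and linear speed of clip_2 below 0.02 m/s) or (distance between clip_3_seat and slot_0 below 0.006 m and angle between the x axis of clip_3 and the x axis of trailer, either way round below 0.25 rad and linear speed of clip_3 below 0.02 m/s))) or (horizontal distance between wheel_a and seat_1 below 0.006 m and z of wheel_a in the frame of seat_1 below 0.003 m and angle between wheel_a's own z axis and vertical below 0.1 rad and linear speed of wheel_a below 0.02 m/s and ((distance between clip_0_seat and slot_1 below 0.006 m and angle between the x axis of clip_0 and the x axis of trailer, either way round below 0.25 rad and linear speed of clip_0 below 0.02 m/s) or (distance between clip_1_seat and slot_1 below 0.006 m and angle between the x axis of clip_1 and the x axis of trailer, either way round below 0.25 rad and linear speed of clip_1 below 0.02 m/s) or (distance between clip_2_seat and slot_1 below 0.006 m and angle between the x axis of clip_2 and the x axis of trailer, either way round below 0.25 rad and linear speed of clip_2 below 0.02 m/s) or (distance between clip_3_seat and slot_1 below 0.006 m and angle between the x axis of clip_3 and the x axis of trailer, either way round below 0.25 rad and linear speed of clip_3 below 0.02 m/s))) or (horizontal distance between wheel_a and seat_2 below 0.006 m and z of wheel_a in the frame of seat_2 below 0.003 m and angle between wheel_a's own z axis and vertical below 0.1 rad and linear speed of wheel_a below 0.02 m/s and ((distance between clip_0_seat and slot_2 below 0.006 m and angle between the x axis of clip_0 and the x axis of trailer, either way round below 0.25 rad and linear speed of clip_0 below 0.02 m/s) or (distance between clip_1_seat and slot_2 below 0.006 m and angle between the x axis of clip_1 and the x axis of trailer, either way round below 0.25 rad and linear speed of clip_1 below 0.02 m/s) or (distance between clip_2_seat and slot_2 below 0.006 m and angle between the x axis of clip_2 and the x axis of trailer, either way round below 0.25 rad and linear speed of clip_2 below 0.02 m/s) or (distance between clip_3_seat and slot_2 below 0.006 m and angle between the x axis of clip_3 and the x axis of trailer, either way round below 0.25 rad and linear speed of clip_3 below 0.02 m/s)))) and ((horizontal distance between wheel_b and seat_0 below 0.006 m and z of wheel_b in the frame of seat_0 below 0.003 m and angle between wheel_b's own z axis and vertical below 0.1 rad and linear speed of wheel_b below 0.02 m/s and ((distance between clip_0_seat and slot_0 below 0.006 m and angle between the x axis of clip_0 and the x axis of trailer, either way round below 0.25 rad and linear speed of clip_0 below 0.02 m/s) or (distance between clip_1_seat and slot_0 below 0.006 m and angle between the x axis of clip_1 and the x axis of trailer, either way round below 0.25 rad and linear speed of clip_1 below 0.02 m/s) or (distance between clip_2_seat and slot_0 below 0.006 m and angle between the x axis of clip_2 and the x axis of trailer, either way round below 0.25 rad and linear speed of clip_2 below 0.02 m/s) or (distance between clip_3_seat and slot_0 below 0.006 m and angle between the x axis of clip_3 and the x axis of trailer, either way round below 0.25 rad and linear speed of clip_3 below 0.02 m/s))) or (horizontal distance between wheel_b and seat_1 below 0.006 m and z of wheel_b in the frame of seat_1 below 0.003 m and angle between wheel_b's own z axis and vertical below 0.1 rad and linear speed of wheel_b below 0.02 m/s and ((distance between clip_0_seat and slot_1 below 0.006 m and angle between the x axis of clip_0 and the x axis of trailer, either way round below 0.25 rad and linear speed of clip_0 below 0.02 m/s) or (distance between clip_1_seat and slot_1 below 0.006 m and angle between the x axis of clip_1 and the x axis of trailer, either way round below 0.25 rad and linear speed of clip_1 below 0.02 m/s) or (distance between clip_2_seat and slot_1 below 0.006 m and angle between the x axis of clip_2 and the x axis of trailer, either way round below 0.25 rad and linear speed of clip_2 below 0.02 m/s) or (distance between clip_3_seat and slot_1 below 0.006 m and angle between the x axis of clip_3 and the x axis of trailer, either way round below 0.25 rad and linear speed of clip_3 below 0.02 m/s))) or (horizontal distance between wheel_b and seat_2 below 0.006 m and z of wheel_b in the frame of seat_2 below 0.003 m and angle between wheel_b's own z axis and vertical below 0.1 rad and linear speed of wheel_b below 0.02 m/s and ((distance between clip_0_seat and slot_2 below 0.006 m and angle between the x axis of clip_0 and the x axis of trailer, either way round below 0.25 rad and linear speed of clip_0 below 0.02 m/s) or (distance between clip_1_seat and slot_2 below 0.006 m and angle between the x axis of clip_1 and the x axis of trailer, either way round below 0.25 rad and linear speed of clip_1 below 0.02 m/s) or (distance between clip_2_seat and slot_2 below 0.006 m and angle between the x axis of clip_2 and the x axis of trailer, either way round below 0.25 rad and linear speed of clip_2 below 0.02 m/s) or (distance between clip_3_seat and slot_2 below 0.006 m and angle between the x axis of clip_3 and the x axis of trailer, either way round below 0.25 rad and linear speed of clip_3 below 0.02 m/s)))) and ((horizontal distance between wheel_c and seat_0 below 0.006 m and z of wheel_c in the frame of seat_0 below 0.003 m and angle between wheel_c's own z axis and vertical below 0.1 rad and linear speed of wheel_c below 0.02 m/s and ((distance between clip_0_seat and slot_0 below 0.006 m and angle between the x axis of clip_0 and the x axis of trailer, either way round below 0.25 rad and linear speed of clip_0 below 0.02 m/s) or (distance between clip_1_seat and slot_0 below 0.006 m and angle between the x axis of clip_1 and the x axis of trailer, either way round below 0.25 rad and linear speed of clip_1 below 0.02 m/s) or (distance between clip_2_seat and slot_0 below 0.006 m and angle between the x axis of clip_2 and the x axis of trailer, either way round below 0.25 rad and linear speed of clip_2 below 0.02 m/s) or (distance between clip_3_seat and slot_0 below 0.006 m and angle between the x axis of clip_3 and the x axis of trailer, either way round below 0.25 rad and linear speed of clip_3 below 0.02 m/s))) or (horizontal distance between wheel_c and seat_1 below 0.006 m and z of wheel_c in the frame of seat_1 below 0.003 m and angle between wheel_c's own z axis and vertical below 0.1 rad and linear speed of wheel_c below 0.02 m/s and ((distance between clip_0_seat and slot_1 below 0.006 m and angle between the x axis of clip_0 and the x axis of trailer, either way round below 0.25 rad and linear speed of clip_0 below 0.02 m/s) or (distance between clip_1_seat and slot_1 below 0.006 m and angle between the x axis of clip_1 and the x axis of trailer, either way round below 0.25 rad and linear speed of clip_1 below 0.02 m/s) or (distance between clip_2_seat and slot_1 below 0.006 m and angle between the x axis of clip_2 and the x axis of trailer, either way round below 0.25 rad and linear speed of clip_2 below 0.02 m/s) or (distance between clip_3_seat and slot_1 below 0.006 m and angle between the x axis of clip_3 and the x axis of trailer, either way round below 0.25 rad and linear speed of clip_3 below 0.02 m/s))) or (horizontal distance between wheel_c and seat_2 below 0.006 m and z of wheel_c in the frame of seat_2 below 0.003 m and angle between wheel_c's own z axis and vertical below 0.1 rad and linear speed of wheel_c below 0.02 m/s and ((distance between clip_0_seat and slot_2 below 0.006 m and angle between the x axis of clip_0 and the x axis of trailer, either way round below 0.25 rad and linear speed of clip_0 below 0.02 m/s) or (distance between clip_1_seat and slot_2 below 0.006 m and angle between the x axis of clip_1 and the x axis of trailer, either way round below 0.25 rad and linear speed of clip_1 below 0.02 m/s) or (distance between clip_2_seat and slot_2 below 0.006 m and angle between the x axis of clip_2 and the x axis of trailer, either way round below 0.25 rad and linear speed of clip_2 below 0.02 m/s) or (distance between clip_3_seat and slot_2 below 0.006 m and angle between the x axis of clip_3 and the x axis of trailer, either way round below 0.25 rad and linear speed of clip_3 below 0.02 m/s)))) and ((x of clip_0 in the frame of tray between -0.056 and 0.056 m and y of clip_0 in the frame of tray between -0.066 and 0.066 m and height (world z) of clip_0 below 0.03 m and linear speed of clip_0 below 0.02 m/s) or (distance between clip_0_seat and slot_0 below 0.006 m and distance between any of wheel_a, wheel_b, wheel_c and seat_0 below 0.008 m) or (distance between clip_0_seat and slot_1 below 0.006 m and distance between any of wheel_a, wheel_b, wheel_c and seat_1 below 0.008 m) or (distance between clip_0_seat and slot_2 below 0.006 m and distance between any of wheel_a, wheel_b, wheel_c and seat_2 below 0.008 m)) and ((x of clip_1 in the frame of tray between -0.056 and 0.056 m and y of clip_1 in the frame of tray between -0.066 and 0.066 m and height (world z) of clip_1 below 0.03 m and linear speed of clip_1 below 0.02 m/s) or (distance between clip_1_seat and slot_0 below 0.006 m and distance between any of wheel_a, wheel_b, wheel_c and seat_0 below 0.008 m) or (distance between clip_1_seat and slot_1 below 0.006 m and distance between any of wheel_a, wheel_b, wheel_c and seat_1 below 0.008 m) or (distance between clip_1_seat and slot_2 below 0.006 m and distance between any of wheel_a, wheel_b, wheel_c and seat_2 below 0.008 m)) and ((x of clip_2 in the frame of tray between -0.056 and 0.056 m and y of clip_2 in the frame of tray between -0.066 and 0.066 m and height (world z) of clip_2 below 0.03 m and linear speed of clip_2 below 0.02 m/s) or (distance between clip_2_seat and slot_0 below 0.006 m and distance between any of wheel_a, wheel_b, wheel_c and seat_0 below 0.008 m) or (distance between clip_2_seat and slot_1 below 0.006 m and distance between any of wheel_a, wheel_b, wheel_c and seat_1 below 0.008 m) or (distance between clip_2_seat and slot_2 below 0.006 m and distance between any of wheel_a, wheel_b, wheel_c and seat_2 below 0.008 m)) and ((x of clip_3 in the frame of tray between -0.056 and 0.056 m and y of clip_3 in the frame of tray between -0.066 and 0.066 m and height (world z) of clip_3 below 0.03 m and linear speed of clip_3 below 0.02 m/s) or (distance between clip_3_seat and slot_0 below 0.006 m and distance between any of wheel_a, wheel_b, wheel_c and seat_0 below 0.008 m) or (distance between clip_3_seat and slot_1 below 0.006 m and distance between any of wheel_a, wheel_b, wheel_c and seat_1 below 0.008 m) or (distance between clip_3_seat and slot_2 below 0.006 m and distance between any of wheel_a, wheel_b, wheel_c and seat_2 below 0.008 m))); the robot touches nothing.
It fails at once if the mug is moved more than 30 mm (distance of mug from where it was at the start of the episode above 0.03 m).
Of wheel_a, wheel_b, wheel_c only 2 to 3 are there at a start; the rules pass over those that are not, and their reading is None.
At some moment in a run one of wheel_a, wheel_b, wheel_c, clip_0, clip_1, clip_2, clip_3 may be knocked a few centimetres aside while the robot is not near it.
It also fails if it takes over 210 s, if anything falls off the work surface, if the arm or the gripper's body presses on something with over 40 N, if the wrist force passes 120 N, or if a joint passes its speed limit or range.

ROBOT

A 6-joint arm with a two-finger parallel gripper is mounted at the origin on the work surface. World frame = base frame: x ahead of the robot, y to its left, z up, the work surface at z = 0. Lengths are in m, angles in rad, forces in N, time in s.
With the tool pointing down it reaches from about 0.35 to 0.975 m from the base axis. Payload 7.1 kg.
Tool frame: the origin (TCP) lies midway between the tips of the shut fingers; the grasp point (between the pads) lies 19 mm behind it; z points along the fingers, y is the line along which they close (so a half turn about z gives the same grasp; the last joint's range is limited). The gripper opens to 88 mm and grips with 3 to 60 N. Pads are 20 mm wide; open, the fingers measure 115 mm over their backs; the gripper's body (75 mm by 178 mm) begins 61 mm behind the grasp point.
Start: joints at [-0.019, 0.423, 1.63, -0, 1.089, -0.019], TCP at [0.625, 0, 0.223] pointing down, gripper open.
Joint ranges: [-3, 3], [-0.9, 2.11], [0.09, 2.58], [-1.31, 4.45], [0.11, 2.69], [-2.54, 2.54]. Speed limits (rad/s): [2.39, 2.39, 3.01, 3.14, 3.14, 3.14].

INTERFACE

Orientations are given as a unit quaternion [w, x, y, z].
In Python, from station import move_pose, movel, movej, command_gripper, wait, inverse_kinematics, read_camera, camera_info, MotionError, job_done, get_time, get_joint_pos, get_qvel, get_effort, get_tcp_pos, get_ee_rot, get_ft_force, get_ft_torque, get_grip_width, get_finger_force gives the robot as it stands. Calls block until the motion is done:
- move_pose(position, orientation): joint-space move of the TCP to a pose.
- movel(position, frame=None, v=0.15, until_force=None): straight line of the TCP; frame=None keeps the orientation; v is the mean speed in m/s. With until_force (N) it stops when the force on the tool has changed by that much, and returns True; else False.
- movej(angles): joint-space move.
- command_gripper(opening): opening from 0.0 (shut) to 1.0 (fully open); the grip force is fixed at half the most; returns when the fingers have stopped.
- wait(seconds).
- inverse_kinematics(position, orientation): joint angles nearest the present ones, or None.
- read_camera(name): name is "scene" or "side" or "wrist"; returns the picture (400x640x3 uint8, red, green, blue); there is no depth.
- camera_info(name): a dict with "intrinsics" (3x3 intrinsics, pixels), "T" (4x4, takes a point from camera to world coordinates); the wrist camera has in their place "tool_from_camera" (4x4, takes a point from camera to tool coordinates, whose origin is the TCP and whose axes are the flange's). Camera axes: x right, y up, looking along -z (the intrinsics and any distortion apply to the point x, -y, -z); pixel columns grow to the right and rows downward; lengths in m; the calibration is good to about 2 mm. A picture is of the moment at which its call begins: read the wrist's pose just before it. camera_info takes no time and is no camera call.
A pose or a line that the arm cannot do raises MotionError and nothing moves.
- job_done(): hands the job in; it is judged then, once.
Readings, each from a call of its own:
- get_time(): time.
- get_joint_pos(): joint angles.
- get_qvel(): joint speeds.
- get_effort(): joint torques, N m.
- get_tcp_pos(): TCP position.
- get_ee_rot(): TCP orientation.
- get_ft_force(): force on the tool from outside, world axes, zero at the start.
- get_ft_torque(): the same for the moment, N m.
- get_grip_width(): opening from 0.0 (shut) to 1.0 (fully open).
- get_finger_force(): force on a finger pad.
Only numpy, scipy, OpenCV 4.12 (cv2) and the standard library are available. Lean on these libraries where they do the work, as an engineer would, in place of code of your own. Each camera call takes 0.05 s, during which the arm holds its last target. There are 200 camera calls.

## Working session

There is one attempt and no reset: what is moved stays moved. The work goes in short steps, each a Python script; the robot and the scene stay as the last script left them, time stands still between calls to the robot, and variables do not carry over. Pictures are saved under pics/ and viewed, at most 14 in all, crops included, and the job is handed in when it is done.

```bash
ls; mkdir -p pics; python3 - <<'E'
from station import *
import cv2,numpy as np
np.set_printoptions(precision=4,suppress=True)
for n in ["scene","side","wrist"]:
    im=read_camera(n); cv2.imwrite(f"pics/{n}0.png",im[:,:,::-1]); 
    print(n,camera_info(n))
print(get_time(),get_tcp_pos(),get_ee_rot(),get_ft_force())
E
```

```text
pics
scene {'intrinsics': array([[479.0646,   0.    , 323.3801],
       [  0.    , 479.0646, 198.2756],
       [  0.    ,   0.    ,   1.    ]]), 'T': array([[-0.0593, -0.8465,  0.529 ,  1.243 ],
       [ 0.9982, -0.0557,  0.0228,  0.0207],
       [ 0.0102,  0.5294,  0.8483,  1.2013],
       [ 0.    ,  0.    ,  0.    ,  1.    ]])}
side {'intrinsics': array([[412.7615,   0.    , 320.5876],
       [  0.    , 412.7615, 187.9965],
       [  0.    ,   0.    ,   1.    ]]), 'T': array([[-0.7476,  0.4246, -0.5106,  0.0629],
       [-0.6637, -0.4526,  0.5955,  0.5382],
       [ 0.0217,  0.7841,  0.6202,  0.6556],
       [ 0.    ,  0.    ,  0.    ,  1.    ]])}
wrist {'intrinsics': array([[290.0074,   0.    , 323.0296],
       [  0.    , 290.0074, 197.1349],
       [  0.    ,   0.    ,   1.    ]]), 'tool_from_camera': array([[ 0.0005,  0.9658,  0.2593,  0.0705],
       [ 1.    , -0.0007,  0.0006,  0.0006],
       [ 0.0007,  0.2593, -0.9658, -0.1614],
       [ 0.    ,  0.    ,  0.    ,  1.    ]])}
0.15 [0.6246 0.     0.2221] [-0.0004  0.7071  0.7071 -0.0004] [-0.5035  0.715   0.1704]
```

View pics/scene0.png

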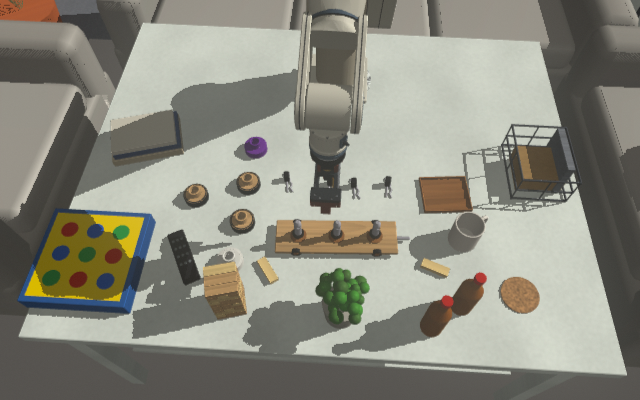

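View pics/side0.png

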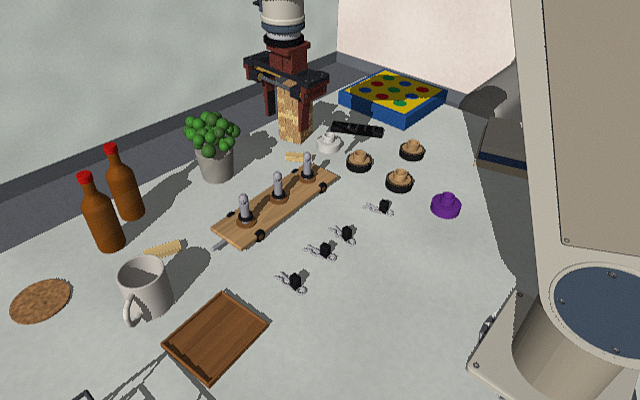

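The scene shows three wooden-hubbed, black-tyred wheels at scene pixels (196,195), (248,182) and (242,220). The look-alikes are purple at (256,147) and white at (229,260). Four clips are at side pixels (380,207), (345,233), (325,250) and (294,281). The trailer posts are at scene (298,223), (337,226) and (376,225), the tray at (445,195), and the mug at (466,232).

```bash
cat > h.py <<'E'
from station import *
import cv2,numpy as np
from scipy.spatial.transform import Rotation as R
np.set_printoptions(precision=4,suppress=True)
def quat(yaw): # tool pointing down; tool y (closing) horizontal. yaw=angle of tool x axis in world
    m=np.array([[np.cos(yaw),np.sin(yaw),0],[np.sin(yaw),-np.cos(yaw),0],[0,0,-1]])
    q=R.from_matrix(m).as_quat(); return [q[3],q[0],q[1],q[2]]
def toolT():
    q=get_ee_rot(); T=np.eye(4); T[:3,:3]=R.from_quat([q[1],q[2],q[3],q[0]]).as_matrix(); T[:3,3]=get_tcp_pos(); return T
def shot(n):
    c=camera_info(n)
    T=toolT()@c["tool_from_camera"] if n=="wrist" else c["T"]
    return read_camera(n),c["intrinsics"],T
def cast(px,K,T,z):
    px=np.atleast_2d(px).astype(float)
    d=np.c_[(px[:,0]-K[0,2])/K[0,0],-(px[:,1]-K[1,2])/K[1,1],-np.ones(len(px))]@T[:3,:3].T
    return (T[:3,3]+d*((z-T[2,3])/d[:,2])[:,None])[:,:2]
def proj(p,K,T):
    p=np.atleast_2d(p); c=(p-T[:3,3])@T[:3,:3]
    return np.c_[K[0,0]*c[:,0]/-c[:,2]+K[0,2],K[1,1]*-c[:,1]/-c[:,2]+K[1,2]]
def save(n,im,k=1,box=None):
    if box: im=im[box[1]:box[3],box[0]:box[2]]
    cv2.imwrite(f"pics/{n}.png",cv2.resize(im[:,:,::-1],None,fx=k,fy=k,interpolation=cv2.INTER_CUBIC))
E
python3 - <<'E'
from h import *
for n,pts in {"scene":dict(w=([196,188],[248,176],[242,214]),c=([287,173],[353,180],[388,178]),p=([298,223],[337,226],[376,225]),tray=([420,178],[466,178],[420,212],[471,212]),mug=([466,220],)),
  "side":dict(w=([411,145],[359,155],[399,174]),c=([385,202],[349,229],[326,244],[296,276]),p=([243,196],[278,172],[307,154]),tray=([224,293],[270,322],[210,384],[162,345]),mug=([145,265],))}.items():
    c=camera_info(n)
    for k,z in dict(w=.044,c=.032,p=.104,tray=.012,mug=.09).items(): print(n,k,cast(pts[k],c["intrinsics"],c["T"],z).tolist())
E
```

```text
scene w [[0.5106381847157785, -0.37813385095544483], [0.45912525716371966, -0.23510326233760487], [0.5877693573502125, -0.233466578025187]]
scene c [[0.43257381049162624, -0.12384597075774134], [0.44470631096013713, 0.07273098471439755], [0.4306879141095885, 0.17600649100481147]]
scene p [[0.6391844856542368, -0.07044516088557999], [0.6414827406845344, 0.03172778453492857], [0.6319001173214078, 0.1333104784153977]]
scene tray [[0.41039024646946753, 0.275045378058127], [0.40116805025670177, 0.41387441343901366], [0.5296558030369097, 0.26940893121560133], [0.5200271673218007, 0.4166179416125888]]
scene mug [[0.5932645971211472, 0.3747122445788772]]
side w [[0.5109587268172502, -0.36466529762800926], [0.5858003745398694, -0.2252113942460262], [0.4602046834645473, -0.22631259609717458]]
side c [[0.4307072555452354, -0.12440462099249483], [0.43613281667706927, 0.004509047611402361], [0.44338732863875246, 0.0722122806413466], [0.43023433647725867, 0.1749496704317316]]
side p [[0.6174096060120264, 0.13977877505916325], [0.625774553432614, 0.030906982994839738], [0.6281937942631652, -0.06746712986474823]]
side tray [[0.5135499486351283, 0.2845940092698056], [0.40350056876935997, 0.2688862335810647], [0.391183707265442, 0.40753358487354396], [0.5047676013296983, 0.4213460470503995]]
side mug [[0.6092974754488402, 0.3714779243122688]]
```

View pics/wrist0.png

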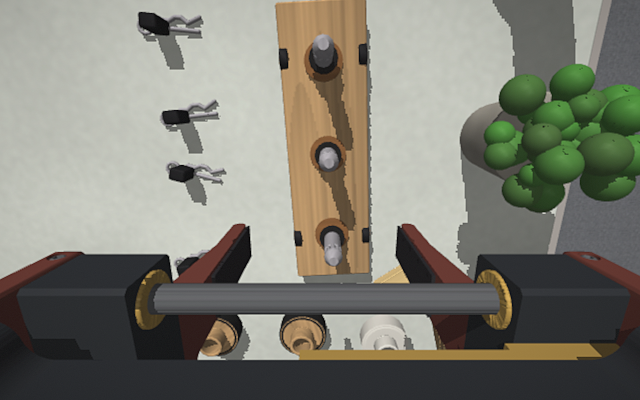

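The wrist view shows the clips at (155,22), (176,117), (182,173) and (190,262) with their legs pointing +x. The post tips are at (322,42), (328,158) and (332,250), wheels at (222,335) and (302,335), and the white look-alike at (383,330). Both fixed cameras agree, and the post spacing is about 103 mm.

**Candidates for a wheel (scene px):** tan (196,195), tan (248,182), tan (242,220), purple (256,147) ✗, white (229,260) ✗. I choose the three tan-hub wheels and will check the choice in close-up.

```bash
python3 - <<'E'
from h import *
import pickle
D=[]
for n,p in [("w",(.460,-.229,.2)),("c",(.433,-.124,.17)),("p",(.63,-.068,.24))]:
    move_pose(p,quat(np.pi/2)); wait(.2); s=shot("wrist"); D.append((n,)+s)
    print(n,get_time(),get_joint_pos(),proj([[*p[:2],.044]],s[1],s[2]))
pickle.dump(D,open("d.pkl","wb"))
m=np.hstack([cv2.resize(d[1][100:290,220:420],None,fx=1.3,fy=1.3,interpolation=cv2.INTER_CUBIC) for d in D]); save("mos1",m)
E
```

```text
w 1.4917 [-0.4833  0.2914  1.8918  0.0001  0.9583 -0.4849] [[321.9087 185.0454]]
c 2.2667 [-0.3066  0.2473  2.0447 -0.0001  0.8484 -0.3055] [[321.5573 189.8033]]
p 3.3917 [-0.1274  0.4169  1.5969 -0.0001  1.1287 -0.1264] [[324.0079 177.073 ]]
```

View pics/mos1.png

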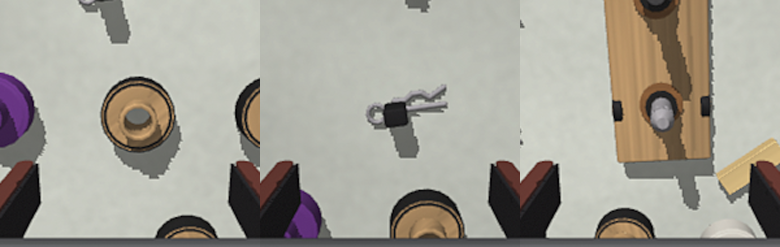

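The mosaic shows the tan wheel with hub and bore at crop (138,117), clear of the purple one at the left edge. The clip's black grip is at (396,114) with its legs to the right. Post 0's grey pin is at (662,110). The wheel choice is confirmed, so next I measure from the nadir.

```bash
cat >> h.py <<'E'
def blob(mask,near,K,T,z,lo,hi,tol):
    """connected blob with px area in lo..hi nearest to 'near' (world xy): centre (min circle), area, contour"""
    mask=cv2.morphologyEx(mask.astype(np.uint8),cv2.MORPH_OPEN,np.ones((2,2)))
    best=None
    for c in cv2.findContours(mask,cv2.RETR_EXTERNAL,cv2.CHAIN_APPROX_NONE)[0]:
        a=cv2.contourArea(c)
        if lo<a<hi:
            w=cast(c[:,0,:],K,T,z).astype(np.float32); (x,y),r=cv2.minEnclosingCircle(w); d=np.hypot(x-near[0],y-near[1])
            if d<tol and (best is None or d<best[0]): best=(d,np.array([x,y]),r,c,w)
    return best
def nadir(xy,z,yaw=np.pi/2):
    move_pose([xy[0]-.0705*np.cos(yaw),xy[1]-.0705*np.sin(yaw),z],quat(yaw)); wait(.25); return shot("wrist")
def masks(im):
    h=cv2.cvtColor(im,cv2.COLOR_RGB2HSV).astype(int); H,S,V=h[...,0],h[...,1],h[...,2]
    return dict(tan=(H>5)&(H<25)&(S>75)&(V>70),black=(V<75),grey=(S<45)&(V>85))
def find_wheel(xy,yaw=np.pi/2,tol=.06,z=.2):
    im,K,T=nadir(xy,z,yaw); b=blob(masks(im)["tan"],xy,K,T,.024,600,6000,tol)
    return (None,None,im) if b is None else (b[1],b[2],im)
def find_post(xy,z=.22):
    im,K,T=nadir(xy,z); b=blob(masks(im)["grey"],xy,K,T,.1,100,900,.03)
    return (None,None,im) if b is None else (b[1],b[2],im)
E
python3 - <<'E'
from h import *
ims=[]
for p in [(.63,-.068),(.628,.031),(.62,.137)]:
    c,r,im=find_post(p); print("post",c,r); ims.append(im)
for p in [(.587,-.229),(.460,-.229),(.511,-.37)]:
    c,r,im=find_wheel(p); print("wheel",c,r); ims.append(im)
print(get_time())
save("mos2",np.vstack([np.hstack([i[40:220,220:420] for i in ims[:3]]),np.hstack([i[40:220,220:420] for i in ims[3:]])]),1.3)
E
```

```text
post [ 0.6358 -0.0741] 0.00947962049394846
post [0.6308 0.0297] 0.009283014573156834
post [0.6248 0.1356] 0.009539349935948849
wheel [ 0.5924 -0.2395] 0.03200362250208855
wheel [ 0.4654 -0.2402] 0.033605579286813736
wheel [ 0.5181 -0.3866] 0.03368813544511795
9.175
```

View pics/mos2.png

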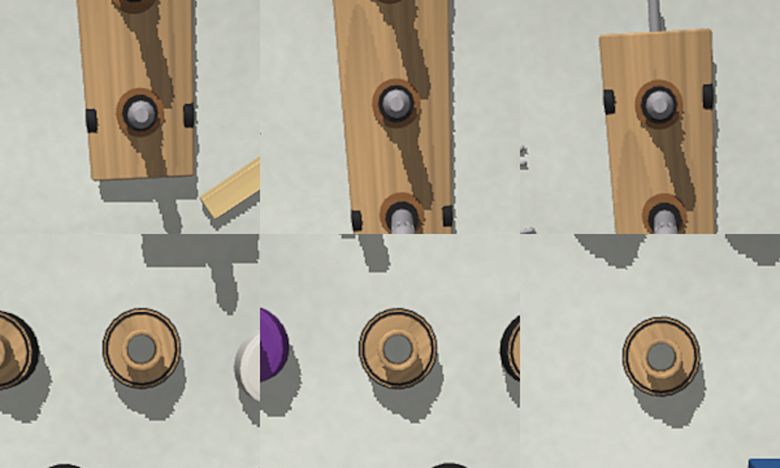

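The posts come out 104 and 106 mm apart (210 mm in total, as specified), with the trailer yaw about 0.052. The wheels' tan disc radius is about 33 mm, which is consistent. Crop centres are (141,115), (397,103) and (660,103) for the posts, and (141,348), (398,348) and (661,357) for the wheels. I now load the first wheel.

```bash
cat >> h.py <<'E'
TY=.0524; Mid=np.array([.6303,.0305]); yv=np.array([-np.sin(TY),np.cos(TY)]); xv=np.array([np.cos(TY),np.sin(TY)])
POST=[Mid-.105*yv,Mid,Mid+.105*yv]
def load(w,i,yaw=np.pi/2):
    q=quat(yaw); command_gripper(.62)
    move_pose([*w,.12],q); movel([*w,.0255],v=.12)
    command_gripper(0); g=get_grip_width(); print("grip mm",g*88,get_finger_force(),get_ft_force())
    if not 30<g*88<38: command_gripper(.62); movel([*w,.2]); print("BAD GRIP"); return False
    f0=get_ft_force()
    movel([*w,.19],v=.2); print("lifted, weight",(get_ft_force()-f0)[2], get_grip_width()*88)
    p=POST[i]; move_pose([*p,.19],q); movel([*p,.14],v=.15); wait(.1); f0=get_ft_force()
    hit=movel([*p,.075],v=.06,until_force=15); print("to bush:",hit,get_tcp_pos(),get_ft_force()-f0)
    for k in range(3):
        hit=movel([*p,.0505],v=.03,until_force=25); print("press",hit,get_tcp_pos(),get_ft_force()-f0)
        if hit and get_tcp_pos()[2]<.0575: break
    print("t",get_time()); return True
def unload(i):
    p=get_tcp_pos(); command_gripper(.62); movel([p[0],p[1],.2],v=.2)
E
python3 - <<'E'
from h import *
w,r,_=find_wheel((.5924,-.2395)); print(w,r)
load(w,0)
E
```

```text
[ 0.5945 -0.2388] 0.03346072509884834
grip mm 0.5988712263351408 0.0 [0.2036 0.1548 0.2964]
BAD GRIP
```

```bash
python3 - <<'E'
from h import *
w,r,im=find_wheel((.59,-.239)); print(w,r,get_grip_width(),get_tcp_pos(),get_time())
im2,K,T=shot("scene"); print(proj([[.5945,-.2388,.024]],K,T))
save("chk1",np.vstack([cv2.resize(im,(640,400))[:300],im2[100:300]]))
E
```

```text
[ 0.5908 -0.2761] 0.033661291003227234 0.6196439861454492 [ 0.5901 -0.3085  0.1999] 16.1667
[[240.7099 219.5257]]
```

View pics/chk1.png

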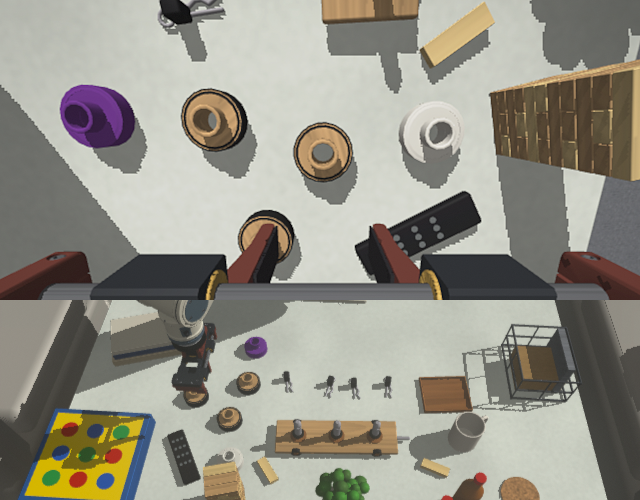

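The wheel now sits at wrist (322,152), about 37 mm toward −y. The fingers closed on nothing and no force was felt, so it was the announced knock. I retry at the fresh position.

```bash
python3 - <<'E'
from h import *
w,r,_=find_wheel((.5908,-.2761)); print(w,r)
load(w,0)
E
```

```text
[ 0.591  -0.2761] 0.033624112606048584
grip mm 33.921456087251755 30.000541135668755 [-1.5919 -0.4072  2.495 ]
lifted, weight -5.2050791931948535 33.925275566400224
to bush: False [ 0.6362 -0.0744  0.0755] [-0.8743  1.8391  0.064 ]
press True [ 0.6364 -0.0745  0.0543] [-1.3377  1.6389  6.4927]
t 23.2667
```

```bash
python3 - <<'E'
from h import *
p=get_tcp_pos(); print(movel([p[0],p[1],.048],v=.02,until_force=30),get_tcp_pos(),get_ft_force())
unload(0)
w,r,_=find_wheel((.465,-.240)); print(w,r)
if load(w,1):
    p=get_tcp_pos(); print(movel([p[0],p[1],.048],v=.02,until_force=30),get_tcp_pos(),get_ft_force()); unload(1)
E
```

```text
True [ 0.6365 -0.0745  0.054 ] [-0.8999  0.2919  5.8116]
[ 0.4654 -0.2402] 0.029463114216923714
grip mm 32.94977040371337 30.0010528229177 [-2.4638 -0.5218  5.6956]
lifted, weight -8.841060570225252 32.87478691956543
to bush: False [0.6307 0.0305 0.0754] [-0.9301  0.5226  0.0782]
press True [0.631  0.0307 0.0545] [-2.0547  0.129   7.2792]
t 33.1667
True [0.631  0.0306 0.0543] [-1.2714 -0.3452  5.8417]
```

```bash
python3 - <<'E'
from h import *
w,r,_=find_wheel((.518,-.386)); print(w,r)
if abs(r-.0336)<.003 and load(w,2):
    p=get_tcp_pos(); print(movel([p[0],p[1],.048],v=.02,until_force=30),get_tcp_pos(),get_ft_force()); unload(2)
# posts again and look at clips
ims=[]
for p in POST:
    c,r,im=find_post(p); print("post",c,r,"pred",p); ims.append(im[40:220,220:420])
for p in [(.433,-.124),(.433,.005),(.440,.072)]:
    im,K,T=nadir(p,.14); ims.append(im[20:200,220:420]); b=blob(masks(im)["black"],p,K,T,.032,60,900,.05)
    if b: print("clip",b[1],b[2],cv2.minAreaRect(b[4]*1000))
print(get_time())
save("mos3",np.vstack([np.hstack(ims[:3]),np.hstack(ims[3:])]),1.3)
E
```

```text
[ 0.518  -0.3865] 0.03367794305086136
grip mm 33.862060715467045 30.000569075345993 [-0.8654  0.3295  2.6598]
lifted, weight -4.305333163033108 33.70876149205187
to bush: False [0.6252 0.1354 0.0755] [-0.6858 -0.136   0.4912]
press True [0.6255 0.1355 0.0544] [-1.3107 -1.0071  7.0072]
t 44.4917
True [0.6254 0.1356 0.0543] [-1.9628 -0.262   6.5034]
post [ 0.6361 -0.0746] 0.009292750619351864 pred [ 0.6358 -0.0744]
post [0.6307 0.03  ] 0.009285885840654373 pred [0.6303 0.0305]
post [0.6252 0.1351] 0.0094651123508811 pred [0.6248 0.1354]
clip [ 0.4364 -0.1284] 0.011434517800807953 ((436.2764892578125, -128.92550659179688), (18.99832534790039, 15.367772102355957), 8.06552505493164)
clip [0.4435 0.0029] 0.01152772270143032 ((444.0312194824219, 2.615780830383301), (15.414737701416016, 20.213804244995117), 74.41468048095703)
clip [0.4458 0.0729] 0.011377754621207714 ((445.85137939453125, 72.38504791259766), (19.348447799682617, 15.400873184204102), 5.625133037567139)
52.2333
```

View pics/mos3.png

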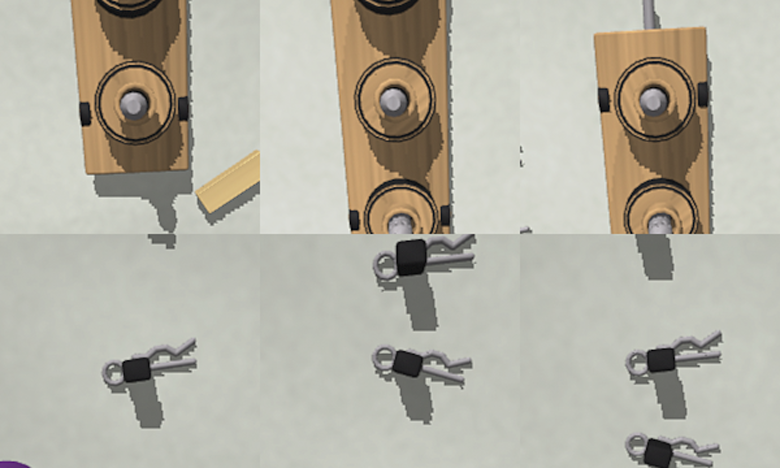

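All three wheels are home, with the presses stopping at TCP z = 0.0543. The lower row of the mosaic shows the clip grips at crop (136,370), (407,364) and (660,360), with legs pointing +x. Next I calibrate the post position at yaw 0 and π to cancel camera offset, then fetch the first clip.

```bash
cat >> h.py <<'E'
def find_clip(xy,yaw=0.,z=.14,tol=.07):
    im,K,T=nadir(xy,z,yaw); b=blob(masks(im)["black"],xy,K,T,.032,100,900,tol)
    if b is None: return None,None,im
    (x,y),(w,h),a=cv2.minAreaRect((b[4]*1000).astype(np.float32))
    if w<h: a-=90
    a=np.deg2rad((a+90)%180-90); print("clip",x,y,w,h,"yaw",a)
    return np.array([x,y])/1000,a,im
BK=.003
def grab(xy,a):
    q=quat(a); d=np.array([np.cos(a),np.sin(a)]); p=xy-BK*d
    command_gripper(.5); move_pose([*p,.1],q); movel([*p,.008],v=.1); z0=get_tcp_pos()[2]
    command_gripper(0); g=get_grip_width()*88; z0=get_tcp_pos()[2]; print("grip",g,z0,get_ft_force())
    if not 14<g<18: command_gripper(.5); movel([*p,.15]); print("BAD GRIP"); return None
    movel([*p,.2],v=.25); return z0
E
python3 - <<'E'
from h import *
m=[]
for y in (0,np.pi):
    im,K,T=nadir(POST[1],.22,y); b=blob(masks(im)["grey"],POST[1],K,T,.1,100,900,.03); print(y,b[1],b[2],get_joint_pos()[5]); m.append(b[1])
print("mid true",np.mean(m,0))
xy,a,im=find_clip((.4364,-.1284)); z0=grab(xy,a); print(z0,get_time())
im=read_camera("wrist"); save("grab1",im,1.5,(160,60,480,300))
E
```

```text
Traceback (most recent call last):
TypeError: 'NoneType' object is not subscriptable
```

```bash
python3 - <<'E'
from h import *
im,K,T=nadir(POST[1],.22,0); g=masks(im)["grey"]; pp=proj([[*POST[1],.1]],K,T)[0]; print(pp)
x,y=map(int,pp); print(im[y-12:y+13:3,x-12:x+13:3].mean(2).astype(int)); print(g[y-12:y+13:2,x-12:x+13:2].astype(int))
E
```

```text
[322.8176 119.8712]
[[157 169 144  95  73 134 181 157  94]
 [169 109  36  49  89  78  64  89  97]
 [143  48  96 149 121  99  92  79  97]
 [ 91  22 177 169 197 199  95  86  86]
 [ 90  91 198 182 179 177 174  85  90]
 [ 99  75 206 192 182 183 176  83  92]
 [162  34 215 198 181 175  87  83  86]
 [187 124  62 186 158 127  89 122 148]
 [163 184 158 111 102 132 162 138 128]]
[[0 0 0 0 0 0 0 0 0 0 0 0 0]
 [0 0 0 0 0 0 0 0 0 0 0 0 0]
 [0 0 0 0 1 1 1 1 1 1 0 0 0]
 [0 0 0 1 1 1 1 1 1 1 1 0 0]
 [0 0 1 1 1 1 1 1 1 1 1 0 0]
 [0 0 1 1 1 1 1 1 1 1 0 1 0]
 [0 0 1 1 1 1 1 1 1 1 0 1 0]
 [0 0 1 1 1 1 1 1 1 1 0 1 0]
 [0 0 1 1 1 1 1 1 1 1 0 1 0]
 [0 0 0 1 1 1 1 1 1 1 0 0 0]
 [0 0 0 1 1 1 1 1 1 1 0 0 0]
 [0 0 0 0 1 1 1 1 1 1 0 0 0]
 [0 0 0 0 0 0 0 0 0 0 0 0 0]]
```

```bash
python3 - <<'E'
from h import *
def meas(im,K,T):
    h=cv2.cvtColor(im,cv2.COLOR_RGB2HSV); r=[]
    for v in (80,115):
        b=blob((h[...,1]<45)&(h[...,2]>v),POST[1],K,T,.1,80,2000,.02); r.append(None if b is None else (b[1],b[2]))
    return r
for y in (0,np.pi,np.pi/2):
    s=nadir(POST[1],.22,y); print(y,meas(*s))
xy,a,im=find_clip((.4364,-.1284)); z0=grab(xy,a); print(z0,get_time())
im=read_camera("wrist"); save("grab1",im,1.5,(160,60,480,300))
E
```

```text
0 [None, None]
3.141592653589793 [None, None]
1.5707963267948966 [(array([0.6307, 0.0302]), 0.009531422518193722), (array([0.6302, 0.0313]), 0.008665128611028194)]
clip 434.50439453125 -129.1293182373047 19.26503562927246 15.15447998046875 yaw 0.13775403804467978
grip 15.636902258412702 0.008204808171727935 [-1.1093 -0.1132  3.6916]
0.008204808171727935 64.475
```

View pics/grab1.png

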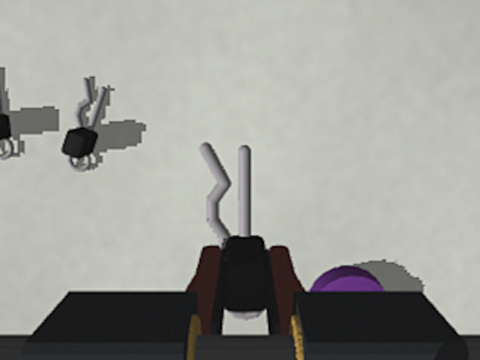

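The clip is held square, with its straight leg at crop (245,190) and the bow on the left (+y). The post calibration failed because the post contour is nested inside the table mask, so I use RETR_LIST instead. I re-measure with the clip in hand, then insert.

```bash
sed -i 's/cv2.RETR_EXTERNAL/cv2.RETR_LIST/' h.py; echo 'Z0=[.0082]' >> h.py
cat >> h.py <<'E'
def insert(i,post,z0,dy=0.,dz=0.,start=.071):
    q=quat(TY); s=lambda d:post+dy*yv+(d-BK)*xv   # d: clip origin along trailer x from slot
    zi=.0825+z0+dz
    if get_tcp_pos()[2]>.15: move_pose([*s(-start),.2],q); movel([*s(-start),zi+.0],v=.15)
    else: movel([*s(-start),zi],v=.05)
    wait(.2); e=zi-get_tcp_pos()[2]; f0=get_ft_force(); print("z err",e)
    hit=movel([*s(-.0175),zi+e],v=.03,until_force=14); p=get_tcp_pos()
    print("hit",hit,"origin at",(p[:2]-post)@xv+BK,"(home -.0205) lat",(p[:2]-post)@yv,"z",p[2],get_ft_force()-f0,get_grip_width()*88)
    return hit,(p[:2]-post)@xv+BK
E
python3 - <<'E'
from h import *
m=[]
for y in (0,np.pi):
    im,K,T=nadir(POST[0],.24,y); b=blob(masks(im)["grey"],POST[0],K,T,.1,80,2000,.02); print(y,b[1],b[2]); m.append(b[1])
print("true post0",np.mean(m,0),"pred",POST[0]); print(get_time())
E
```

```text
0 [ 0.6343 -0.0752] 0.009506630711257458
3.141592653589793 [ 0.636  -0.0727] 0.009539088234305382
true post0 [ 0.6351 -0.074 ] pred [ 0.6358 -0.0744]
68.4
```

```bash
cat >> h.py <<'E'
TY=.052; Mid=np.array([.6295,.0311]); yv=np.array([-np.sin(TY),np.cos(TY)]); xv=np.array([np.cos(TY),np.sin(TY)])
POST=[Mid-.105*yv,Mid,Mid+.105*yv]
E
python3 - <<'E'
from h import *
print(insert(0,POST[0],.0082),get_time())
save("ins1",read_camera("wrist"),1.5,(160,60,480,300))
E
```

```text
z err -0.0010290838495674859
hit True origin at -0.020401410415736516 (home -.0205) lat -0.00014312418902307406 z 0.08968069654290602 [-1.2835 -1.8018  5.534 ] 16.083647930227798
(True, np.float64(-0.020401410415736516)) 73.7167
```

View pics/ins1.png

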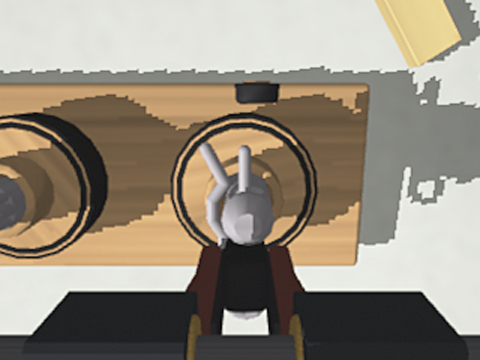

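The straight leg is through the post (tip at crop (245,150)), the bow hugs the post on its left, and the grip touches it, so this clip is home. I release it and do the next two with checks.

```bash
python3 - <<'E'
from h import *
def release():
    p=get_tcp_pos(); command_gripper(.5); movel([p[0],p[1],.2],v=.2)
release()
ims=[]
for i,g in ((1,(.4435,.0029)),(2,(.4458,.0729))):
    xy,a,im=find_clip(g,tol=.04)
    if xy is None: print("no clip"); break
    z0=grab(xy,a)
    if z0 is None: break
    hit,d=insert(i,POST[i],z0); ims.append(read_camera("wrist")[60:300,160:480]); print(get_time())
    if not -.0225<d<-.018: print("STUCK"); break
    release()
if ims: save("ins2",np.hstack(ims),1.2)
E
```

```text
clip 442.23291015625 2.609349250793457 15.20993709564209 19.838258743286133 yaw -0.27951513484452006
grip 15.759999440983824 0.008188036390494285 [0.2657 0.1739 4.5686]
z err -0.0009964925997631158
hit False origin at -0.019342785527742188 (home -.0205) lat -0.00014912934447271534 z 0.08967831254469069 [-8.113  -0.694   6.2825] 15.568622617581301
83.175
clip 444.2505187988281 72.22208404541016 19.2219181060791 15.350893020629883 yaw 0.008090504460524986
grip 15.988937396886167 0.008202334439916234 [-0.1417  0.1381  4.5123]
z err -0.0009934769625749573
hit True origin at -0.0204544675074296 (home -.0205) lat -0.0001647231223625467 z 0.08966462761975857 [-1.6704  0.0789  4.9725] 15.482946980126075
92.2917
```

View pics/ins2.png

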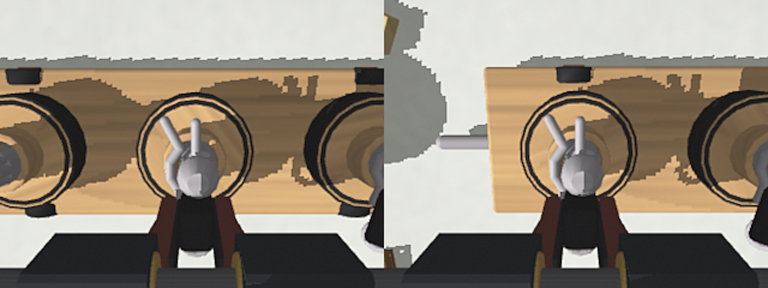

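Both show the leg through and the bow round the post, at crops (190,150) and (575,150). Last comes the fourth clip, into the tray.

```bash
python3 - <<'E'
from h import *
xy,a,im=find_clip((.431,.175))
z0=grab(xy,a); p=np.array([.447,.345]); q=quat(0.)
move_pose([*p,.2],q); movel([*p,.04],v=.15); print(movel([*p,z0+.0045],v=.04,until_force=6),get_tcp_pos())
command_gripper(.5); movel([*p,.2],v=.2)
move_pose([.45,0,.35],quat(np.pi/2)); wait(.5)
s=read_camera("scene"); d=read_camera("side"); print(get_time())
save("fin",np.vstack([cv2.resize(s[140:280,180:500],(640,280),interpolation=cv2.INTER_CUBIC),cv2.resize(d[120:390,140:440],(355,320),interpolation=cv2.INTER_CUBIC)[:, :].copy() if 0 else cv2.copyMakeBorder(cv2.resize(d[120:390,140:440],(355,320),interpolation=cv2.INTER_CUBIC),0,0,0,285,cv2.BORDER_CONSTANT)]))
E
```

```text
clip 432.8644104003906 173.56381225585938 15.20472240447998 19.100738525390625 yaw -0.006456168272624593
grip 15.494223054704719 0.008181785805449558 [-1.2105 -0.5951  3.8854]
True [0.4465 0.3446 0.0122]
104.9583
```

View pics/fin.png

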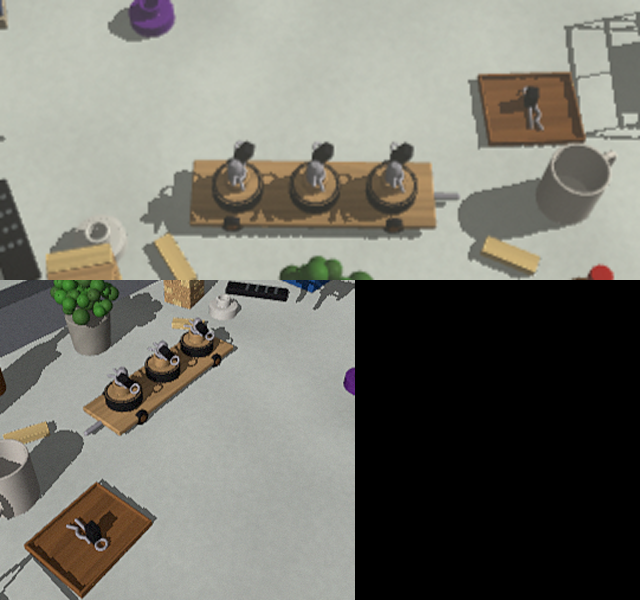

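The final view shows three wheels on the posts, each with a clip: grips at (243,152), (322,152) and (401,153). The fourth clip lies inside the tray at (531,100), and the mug is untouched. I hand in.

```bash
python3 -c "
from station import *
print(job_done())"
```

```text
the job is handed in; nothing more can be done
None
```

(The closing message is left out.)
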